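# Open a push-and-turn reagent jar and fit its drip tray

### The job

Open the white jar clamped in the stand: its child-resistant cap only comes off if you press it down hard and, while pressing, turn it anticlockwise. Stand the cap mouth-down on the free part of the black glass-topped plate, and fit the steel drip tray round the jar's open neck so that it sits level and fully home over both studs of the stand. Leave the bottles, beaker, tape and dishes where they are.

Things in the scene. Friction and masses are not known exactly. Their poses are not given: they have to be found in the camera images.
- stand: Fixed aluminium stand, 56 (x) x 150 (y) mm: two end blocks with flat tops at z = 50 mm and a white jar clamped between them. Origin under its centre on the worktop; the jar's axis is the stand's z axis.
- neck (a point): Centre of the rim of the jar's neck, 82 mm above the worktop. Axes as the stand's. The neck is 27 mm in diameter and carries two opposite lugs that reach out to radius 19 mm (60 to 77 mm above the worktop), on the stand's +x and -x sides.
- stud_left (a point): Tip of the upright steel stud on one block, at x = 0, y = +58 mm, z = 64 mm in the stand's frame. Stud 8 mm in diameter, 14 mm high; its last 7 mm taper to 3 mm.
- stud_right (a point): Tip of the like stud on the other block, at x = 0, y = -58 mm, z = 64 mm in the stand's frame.
- cap: Loose white ribbed round cap, 52 mm in diameter, 32 mm high, about 60 g. Origin at the centre of its open underside, z up through its flat top. It starts locked on the jar, underside 66 mm above the worktop, its x axis along the stand's, and has about 2 mm of sideways play.
- liner (a joint): Sprung liner inside the cap: 0 when locked, grows in m as the cap is pressed down on the neck. 8 N at rest, 1.5 N more per mm; bottoms at 0.008 (20 N). Held down more than 4 mm (about 15 N) the cap can be turned anticlockwise (from above); turned 0.9 to 2.2 rad it is free and lifts straight off. Released earlier it stays caught; clockwise it is blocked.
- tray: Loose shallow steel drip tray, 60 (x) x 150 (y) mm, about 160 g: floor 4 mm thick, upright 3 mm rim to 14 mm above its underside. Origin at the centre of its underside, z up; starts flat on the worktop. A 45 mm centre hole clears the neck (not the cap); 10.5 mm holes at y = +58 and -58 mm fit the studs, either way round. Home: underside 50 mm above the worktop. Grip across its 60 mm width.
- plate: Fixed black plate with a glass sheet on top, 155 x 158 x 28 mm. Origin under its centre on the worktop, z axis up; the glass top is at z = 28 mm and spans x -61 to +77, y -79 to +71 mm. Two dishes stand on its +y half; the -y half is free (its middle about x = +8, y = -38 mm).
- dish_near: Bystander: open clear petri dish, 60 mm across, 15 mm high, loose on the plate. Origin at the centre of its underside.
- dish_far: Bystander: another open clear petri dish, 60 mm across, 15 mm high, loose on the plate. Origin at the centre of its underside.
- bottle_a: Bystander: round bottle with screw cap, 56 mm across, 110 mm high, loose. Origin at the centre of its underside.
- bottle_b: Bystander: round bottle with screw cap, 56 mm across, 110 mm high, loose. Origin at the centre of its underside.
- bottle_small: Bystander: small round amber bottle with black cap, 47 mm across, 96 mm high, loose. Origin at the centre of its underside.
- beaker: Bystander: clear beaker, 53 mm across, 70 mm high, loose. Origin at the centre of its underside.
- tape: Bystander: roll of tape lying flat, 96 mm across, 25 mm high, loose. Origin at the centre of its underside.
Things that resemble listed ones, but are neither listed nor needed, are in the scene too. What is shaped like the cap but pink or purple is not meant.

How it is judged:
By the outcome, as a careful person would: the job done as asked, in the order asked, and still so for the second after the job is handed in, with the robot touching nothing.
It also fails if it takes over 67 s, if anything falls off the work surface, if the arm or the gripper's body presses on something with over 40 N, if the wrist force passes 120 N, or if a joint passes its speed limit or range.

### The arm

A 6-joint arm with a two-finger parallel gripper is mounted at the origin on a cart in front of the work surface, level with it; the furniture and walls round the work are solid. World frame = base frame: x ahead of the robot, y to its left, z up, the work surface at z = 0. Lengths are in m, angles in degrees, forces in N, time in s.
With the tool pointing down it reaches from about 0.3 to 0.75 m from the base axis. Payload 8.5 kg.
Tool frame: the origin (TCP) lies on the centre line of the jaws, within the pads' length; the fingertips stand 17 mm ahead of it and the grasp point (between the pads) lies 2 mm behind it; z points along the fingers, y is the line along which they close (so a half turn about z gives the same grasp; the last joint's range is limited). The gripper opens to 88 mm and grips with 3 to 60 N. Pads are 18 mm wide; open, the fingers measure 123 mm over their backs; the gripper's body (75 mm by 187 mm) begins 45 mm behind the grasp point.
Start: joints at [-85.502, 21.807, 74.336, -0, 83.858, -12.336], TCP at [0.159, -0.526, 0.256] pointing down, gripper open.
Joint ranges: [-178.18, 178.18], [-50.72, 133.34], [12.68, 142.11], [-81.47, 261.47], [9.98, 163.14], [-165.26, 165.26]. Speed limits (degrees/s): [136.94, 136.94, 180, 180, 180, 180].

### API

Orientations are given as a 3x3 rotation matrix whose columns are the frame's x, y, z axes.
In Python, from plant import sensors, snapshot, camera_info, job gives the robot as it stands.
- The arm moves only by the tool servo_tool, never from a script. Its argument "moves" is a list of rows, each a list of 2 entries, a list of its own where there are three numbers: the shift along the tool's x, y, z in cm, then the turn, a rotation vector about the tool's x, y, z in rad. In form: [[[tx, ty, tz], [ax, ay, az]], ...]. A call has 1 to 12 rows; each row is the pose to reach, as a shift and turn from the pose commanded when the call began, along the tool's axes at that moment; what a row does not reach only later rows make up. A row lasts 1/8 s, in which the tool goes at most 62.5 mm and 10.7 degrees, less where a joint would pass 70% of its speed; a pose out of reach is approached as far as the arm can. A call with a gripper value outside its range is refused whole. "fingers" is the finger opening in cm, from 0 to 8.81, set as the call begins (left out, the last holds). The fingers move at their own pace and stop on an object; the grip force is fixed at half the most. Time passes only in rows, so rows that repeat a pose let the fingers close. It gives the time, the measured TCP pose, the force, the opening and the grip force at its end, in the units of the state.
- sensors.observe(): the state, without advancing time (a new reading comes with each control period).
- snapshot(name): name is "side" or "top" or "wrist"; returns the picture (384x512x3 uint8, red, green, blue); there is no depth.
- camera_info(name): a dict with "mtx" (3x3 intrinsics, pixels), "origin" and "orientation" of the camera in the world. Camera axes: x right, y up, looking along -z (the intrinsics and any distortion apply to the point x, -y, -z); pixel columns grow to the right and rows downward; lengths in m; the calibration is good to about 2 mm. A picture is of the moment at which its call begins: read the wrist's pose just before it. camera_info takes no time and is no camera call; for the wrist camera it gives the pose at the moment of the call.
- job.sign_off(): hands the job in; it is judged then, once.
The state is a dict: "clock": time; "joint_pos": joint angles; "dq": joint speeds; "effort": joint torques, N m; "tool_pos": TCP position; "tool_rot": TCP orientation; "ft_force": force on the tool from outside, world axes, zero at the start; "torque": the same for the moment, N m; "finger_gap": finger opening in m; "gripper_force": force on a finger pad.
Only numpy, scipy, OpenCV 4.12 (cv2) and the standard library are available. Lean on these libraries where they do the work, as an engineer would, in place of code of your own. Each camera call takes 0.05 s, during which the arm holds its last target. There are 200 camera calls.

## Working session

There is one attempt and no reset: what is moved stays moved. The work goes in short steps, Python scripts to look and compute and a tool call to move; the robot and the scene stay as the last step left them, time stands still between calls to the robot, and variables do not carry over. Pictures are saved under pics/ and viewed, at most 12 in all, crops included, and the job is handed in when it is done.

Besides the shell and the picture viewer there is one more tool, called after ">>>" by a JSON object that holds its "name" and its "arguments", one argument or row to a line. servo_tool: Moves the arm, as the interface text tells. Its arguments: {"type":"object","properties":{"moves":{"type":"array"},"fingers":{"type":"number"}},"required":["moves"]}

```bash
mkdir -p pics; ls
cat > h.py <<'E'
import numpy as np, cv2
from plant import sensors, snapshot, camera_info, job
def snap(n,f):
    ci=camera_info(n); im=snapshot(n); cv2.imwrite('pics/'+f,im[:,:,::-1]); np.savez('pics/'+f+'.npz',im=im,m=ci['mtx'],o=ci['origin'],R=ci['orientation']); return im,ci
def ray(ci,u,v,z):
    m=np.array(ci['mtx']);d=np.linalg.inv(m)@[u,v,1];d=np.array(ci['orientation'])@[d[0],-d[1],-d[2]];o=np.array(ci['origin'])
    return o+d*(z-o[2])/d[2]
def proj(ci,p):
    q=np.array(ci['orientation']).T@(np.array(p)-ci['origin']);q=np.array(ci['mtx'])@[q[0],-q[1],-q[2]];return q[:2]/q[2]
E
python3 - <<'E'
from h import *
a,ci=snap('top','top1.png');b,cj=snap('side','side1.png')
print(ci,cj); print(sensors.observe())
cv2.imwrite('pics/top1b.png',cv2.resize(a[:,:,::-1],(800,600),interpolation=cv2.INTER_CUBIC))
E
```

```text
pics
{'mtx': array([[355.22564733,   0.        , 256.37252104],
       [  0.        , 355.22564733, 190.36950618],
       [  0.        ,   0.        ,   1.        ]]), 'origin': array([ 0.4414948 , -0.07265537,  1.10994592]), 'orientation': array([[ 0.0150827 ,  0.99890495, -0.04428774],
       [-0.99987822,  0.01524533,  0.00333658],
       [ 0.00400811,  0.04423202,  0.99901324]])} {'mtx': array([[431.89306547,   0.        , 254.96989657],
       [  0.        , 431.89306547, 191.5304979 ],
       [  0.        ,   0.        ,   1.        ]]), 'origin': array([ 0.74461644, -0.7982451 ,  1.42698492]), 'orientation': array([[ 0.9578085 , -0.24971001,  0.14229472],
       [ 0.28738673,  0.83802337, -0.46381645],
       [-0.00342669,  0.48514095,  0.87442925]])}
{'clock': 0.1, 'joint_pos': array([-8.55027568e+01,  2.18355053e+01,  7.43778082e+01,  2.44645098e-03,
        8.38600742e+01, -1.23365029e+01]), 'dq': array([-0.01499627, -0.10447948, -0.08753142,  0.04357254, -0.04186557,
       -0.01726783]), 'effort': array([ 1.73621858e-03, -4.38656080e+01, -2.24913293e+01,  7.13861687e-02,
        3.41549423e-02, -7.32803301e-05]), 'tool_pos': array([ 0.15925987, -0.5261961 ,  0.25523006]), 'tool_rot': array([[ 9.57150437e-01,  2.89591156e-01, -5.81104761e-05],
       [ 2.89590991e-01, -9.57149633e-01,  1.28024238e-03],
       [ 3.15126450e-04, -1.24221282e-03, -9.99999179e-01]]), 'ft_force': array([ 1.25431299, -0.60525533, -0.175043  ]), 'torque': array([ 0.02526066, -0.00447645, -0.05040513]), 'gripper_force': 0.0, 'finger_gap': 0.08810111653353968}
```

View pics/top1b.png

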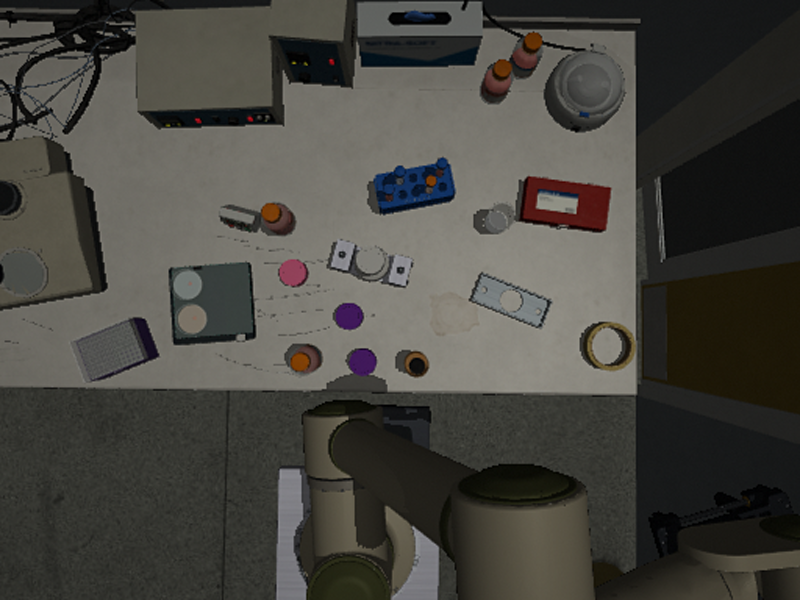

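View pics/side1.png

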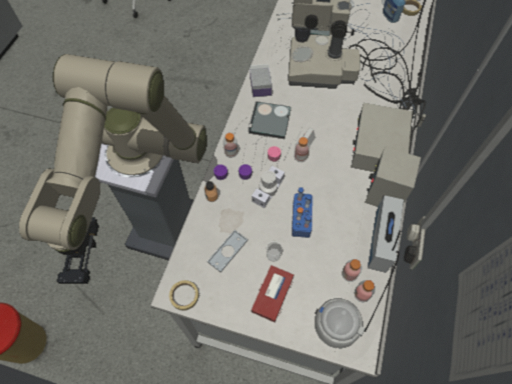

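The white cap is at (371,263) in the enlarged top view, on the stand with blocks at (342,255) and (400,269). The pink disc (292,272) and purple discs (348,316), (362,361) have the wrong colour. The tray is at (510,300). The plate is at (212,303) with its dishes on the left half. I'll enlarge crops to confirm this.

Run:
```python
from h import *
im=np.load('pics/top1.png.npz')['im'][:,:,::-1]
def c(u,v,w,h,s): return cv2.resize(im[v:v+h,u:u+w],None,fx=s,fy=s,interpolation=cv2.INTER_CUBIC)
# stand origin (205,145) tray (296,168) plate (102,162); x5
A=c(205,145,80,60,5);B=c(296,168,80,60,5);C=c(100,162,80,60,5)
cv2.imwrite('pics/crop1.png',np.vstack([np.hstack([A,B]),np.hstack([C,C*0])]))
```

```text
(no output)
```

View pics/crop1.png

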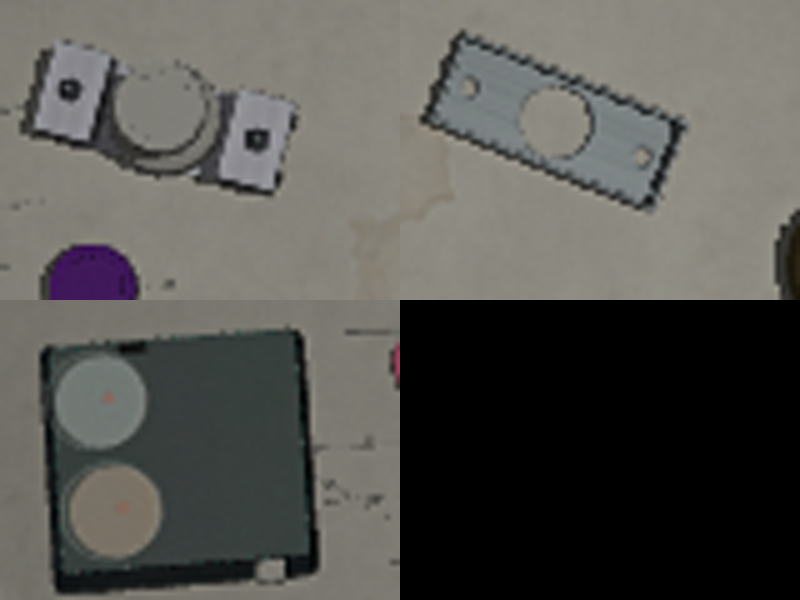

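The crops confirm a white round cap on the jar at native (237.2,166.8), with studs at (219,163) and (256.4,172.8). The tray holes are at (309.8,185.4), (327.4,192.4) and (344.4,199.2). The plate's glass corners are at (110,171), (159.4,168), (163,214) and (112,216), and its right half is free.

Run:
```python
from h import *
d=np.load('pics/top1.png.npz');ci=dict(mtx=d['m'],origin=d['o'],orientation=d['R'])
np.set_printoptions(precision=4,suppress=True)
P=lambda u,v,z:ray(ci,u,v,z)[:2]
l,r=P(219,163,.062),P(256.4,172.8,.062);v=l-r
print('stand',(l+r)/2,np.linalg.norm(v),np.degrees(np.arctan2(-v[0],v[1])),'cap',P(237.2,166.8,.098))
l,r=P(309.8,185.4,.002),P(344.4,199.2,.002);v=l-r
print('tray',(l+r)/2,np.linalg.norm(v),np.degrees(np.arctan2(-v[0],v[1])),P(327.4,192.4,.004))
g=[P(*q,.028) for q in [(110,171),(159.4,168),(163,214),(112,216)]];print('glass',g)
R=sensors.observe()['tool_rot'];print(R)
```

```text
stand [ 0.5537 -0.0199] 0.11452666734742625 -13.843336206386791 cap [ 0.553  -0.0202]
tray [ 0.488  -0.2973] 0.11609729592441959 -20.94054751477287 [ 0.4876 -0.2979]
glass [array([0.5418, 0.3712]), array([0.5533, 0.2209]), array([0.4133, 0.2062]), array([0.4049, 0.3606])]
[[ 0.9572  0.2896 -0.0001]
 [ 0.2896 -0.9571  0.0013]
 [ 0.0003 -0.0012 -1.    ]]
```

>>> {"name": "servo_tool", "arguments": {
  "moves": [
    [[3, -2, 0.5], [0, 0, 0]],
    [[8, -5.5, 1.5], [0, 0, 0]],
    [[13.5, -9.5, 2], [0, 0, 0]],
    [[19, -13.4, 3], [0, 0, 0]],
    [[24.5, -17.3, 4], [0, 0, 0]],
    [[30, -21.2, 5], [0, 0, 0]],
    [[35.5, -25, 5.5], [0, 0, 0]],
    [[41, -29, 5.5], [0, 0, 0]],
    [[46, -32.5, 5.5], [0, 0, 0]],
    [[50, -35.5, 5.5], [0, 0, 0]],
    [[52.4, -37, 5.5], [0, 0, 0]],
    [[52.4, -37, 5.5], [0, 0, 0]]
  ]
}}

```text
clock: 1.6
tool_pos: [0.5546, -0.0182, 0.2001]
tool_rot: [[0.956, 0.293, -0.001], [0.293, -0.956, 0.0], [-0.0, -0.001, -1.0]]
ft_force: [-0.6, -0.2, 0.4]
finger_gap: 0.0879
gripper_force: 0.0
```

Run:
```python
from h import *
s=sensors.observe();print(s['tool_pos'],s['tool_rot'],s['joint_pos'],s['ft_force'],s['clock'])
im,ci=snap('wrist','w1.png');print(ci);print([proj(ci,p) for p in [(.5535,-.02,.098),(.5535+.0139,-.02+.0563,.064),(.5535-.0139,-.02-.0563,.064)]])
```

```text
[ 0.55458057 -0.01821443  0.20006756] [[ 9.55994867e-01  2.93382761e-01 -6.08426262e-04]
 [ 2.93383002e-01 -9.55994922e-01  3.52275319e-04]
 [-4.78300910e-04 -5.15275320e-04 -9.99999753e-01]] [-1.41112590e+01  2.49416062e+01  7.89060991e+01  1.14053468e-02
  7.61910242e+01  5.88254196e+01] [-0.58792256 -0.24416279  0.43837112] 1.6
{'mtx': array([[298.87735305,   0.        , 256.31793895],
       [  0.        , 298.87735305, 194.00912578],
       [  0.        ,   0.        ,   1.        ]]), 'origin': array([0.62397463, 0.00368277, 0.32941605]), 'orientation': array([[ 2.93178464e-01,  9.16261121e-01,  2.72968765e-01],
       [-9.56057348e-01,  2.81230742e-01,  8.28469518e-02],
       [-8.57767397e-04, -2.85262735e-01,  9.58448974e-01]])}
[array([258.99792346, 200.42836748]), array([203.12465071, 157.0320342 ]), array([310.98996383, 219.35647728])]
```

View pics/w1.png

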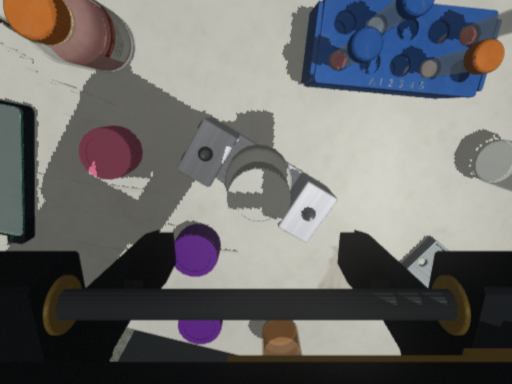

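The wrist view shows studs at (205,153) and (308,213), with the cap top disc around (259,192). I'll correct the stand pose from these.

Run:
```python
from h import *
d=np.load('pics/w1.png.npz');ci=dict(mtx=d['m'],origin=d['o'],orientation=d['R'])
l,r=ray(ci,205,153,.064),ray(ci,308.5,213,.064);v=l-r
print((l+r)/2,np.linalg.norm(v),np.degrees(np.arctan2(-v[0],v[1])))
im=d['im'][120:240,160:360,::-1]
cap=[proj(ci,(.556+.026*np.cos(t),-.018+.026*np.sin(t),.098)) for t in np.linspace(0,6.28,40)]
im=cv2.resize(im,None,fx=4,fy=4,interpolation=cv2.INTER_CUBIC)
for p in cap: cv2.circle(im,tuple(int(x) for x in (p-[160,120])*4),2,(0,0,255),-1)
cv2.imwrite('pics/w1c.png',im)
```

```text
[ 0.55817557 -0.01813079  0.064     ] 0.11064251482313815 -13.827460301850683
```

View pics/w1c.png

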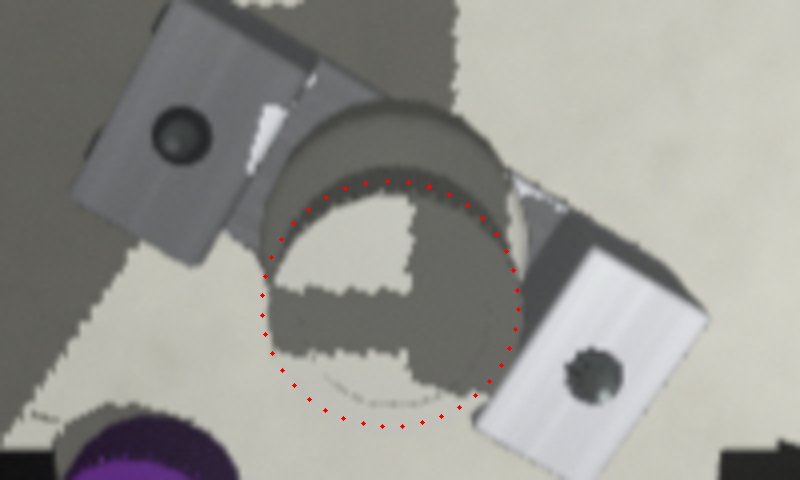

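>>> {"name": "servo_tool", "arguments": {
  "moves": [
    [[0.1, 0, 4], [0, 0, 0]],
    [[0.15, 0, 8], [0, 0, 0]],
    [[0.15, 0, 10.5], [0, 0, 0]],
    [[0.15, 0, 11.4], [0, 0, 0]],
    [[0.15, 0, 11.4], [0, 0, 0]]
  ]
}}

```text
clock: 2.28
tool_pos: [0.5549, -0.0208, 0.087]
tool_rot: [[0.957, 0.289, -0.0], [0.289, -0.957, -0.0], [-0.0, -0.0, -1.0]]
ft_force: [0.6, 0.3, 0.0]
finger_gap: 0.088
gripper_force: 0.0
```

>>> {"name": "servo_tool", "arguments": {
  "moves": [
    [[0, 0, 0], [0, 0, 0]],
    [[0, 0, 0], [0, 0, 0]],
    [[0, 0, 0], [0, 0, 0]],
    [[0, 0, 0], [0, 0, 0]],
    [[0, 0, 0], [0, 0, 0]],
    [[0, 0, 0], [0, 0, 0]]
  ],
  "fingers": 4
}}

```text
clock: 3.02
tool_pos: [0.5551, -0.0199, 0.087]
tool_rot: [[0.957, 0.29, 0.0], [0.29, -0.957, 0.0], [0.0, -0.0, -1.0]]
ft_force: [-1.0, 1.5, 3.3]
finger_gap: 0.0521
gripper_force: 30.0
```

>>> {"name": "servo_tool", "arguments": {
  "moves": [
    [[0, 0, 0.2], [0, 0, 0]],
    [[0, 0, 0.4], [0, 0, 0]],
    [[0, 0, 0.65], [0, 0, 0]],
    [[0, 0, 0.65], [0, 0, 0]]
  ]
}}

```text
clock: 3.52
tool_pos: [0.5552, -0.0199, 0.0815]
tool_rot: [[0.957, 0.29, 0.001], [0.29, -0.957, -0.0], [0.001, 0.0, -1.0]]
ft_force: [-5.6, 2.5, 16.0]
finger_gap: 0.0521
gripper_force: 30.0
```

>>> {"name": "servo_tool", "arguments": {
  "moves": [
    [[0, 0, 0.15], [0, 0, 0]],
    [[0, 0, 0.15], [0, 0, -0.1]],
    [[0, 0, 0.15], [0, 0, -0.24]],
    [[0, 0, 0.15], [0, 0, -0.38]],
    [[0, 0, 0.15], [0, 0, -0.52]]
  ]
}}

```text
clock: 4.15
tool_pos: [0.5567, -0.0206, 0.0809]
tool_rot: [[0.684, 0.73, 0.006], [0.73, -0.684, -0.001], [0.003, 0.005, -1.0]]
ft_force: [-0.4, -0.0, 16.3]
finger_gap: 0.0518
gripper_force: 30.0
```

>>> {"name": "servo_tool", "arguments": {
  "moves": [
    [[0, 0, 0.05], [0, 0, -0.14]],
    [[0, 0, 0.05], [0, 0, -0.28]],
    [[0, 0, 0.05], [0, 0, -0.42]],
    [[0, 0, 0.05], [0, 0, -0.56]],
    [[0, 0, 0.05], [0, 0, -0.7]],
    [[0, 0, 0.05], [0, 0, -0.84]],
    [[0, 0, 0.05], [0, 0, -0.95]],
    [[0, 0, 0.05], [0, 0, -0.95]]
  ]
}}

```text
clock: 5.15
tool_pos: [0.5569, -0.0207, 0.0805]
tool_rot: [[-0.193, 0.981, 0.006], [0.981, 0.193, -0.002], [-0.003, 0.005, -1.0]]
ft_force: [0.0, 0.7, 18.0]
finger_gap: 0.0517
gripper_force: 30.0
```

>>> {"name": "servo_tool", "arguments": {
  "moves": [
    [[0, 0, -0.5], [0, 0, 0]],
    [[0, 0, -1.2], [0, 0, 0]],
    [[0, 0, -2], [0, 0, 0]],
    [[0, 0, -3], [0, 0, 0]],
    [[0, 0, -3], [0, 0, 0]]
  ]
}}

```text
clock: 5.78
tool_pos: [0.5553, -0.0201, 0.1088]
tool_rot: [[-0.192, 0.981, 0.001], [0.981, 0.192, -0.0], [-0.0, 0.001, -1.0]]
ft_force: [-0.1, 0.4, 0.2]
finger_gap: 0.0519
gripper_force: 30.0
```

>>> {"name": "servo_tool", "arguments": {
  "moves": [
    [[0, 0, -3], [0, 0, 0]],
    [[2, 0, -6.5], [0, 0, 0]],
    [[6, -0.4, -9], [0, 0, 0]],
    [[11, -0.7, -9], [0, 0, 0]],
    [[16, -1.1, -9], [0, 0, 0]],
    [[21, -1.5, -9], [0, 0, 0]],
    [[25.5, -1.8, -9], [0, 0, 0]],
    [[28, -2, -8], [0, 0, 0]],
    [[28.5, -2, -6], [0, 0, 0]],
    [[28.5, -2, -4], [0, 0, 0]],
    [[28.5, -2, -3], [0, 0, 0]]
  ]
}}

```text
clock: 7.15
tool_pos: [0.4803, 0.2557, 0.1371]
tool_rot: [[-0.192, 0.981, -0.002], [0.981, 0.192, -0.001], [-0.0, -0.002, -1.0]]
ft_force: [-0.3, -0.1, -0.8]
finger_gap: 0.052
gripper_force: 30.0
```

Run:
```python
from h import *
s=sensors.observe();print(s['tool_pos'],s['ft_force'],s['finger_gap'])
a,ci=snap('wrist','w2.png');b,cj=snap('side','side2.png')
s=cv2.resize(b[80:208,200:340],(420,384),interpolation=cv2.INTER_CUBIC)
m=np.hstack([a,s]);cv2.imwrite('pics/w2m.png',cv2.resize(m,(800,int(384*800/932)))[:,:,::-1])
p=np.array([.481,.256]);print(proj(ci,(*p,.028)))
```

```text
[0.48032689 0.2557231  0.13705137] [-0.26791263 -0.0516673  -0.82572188] 0.05203982351202386
[258.45500616 197.57529936]
```

View pics/w2m.png

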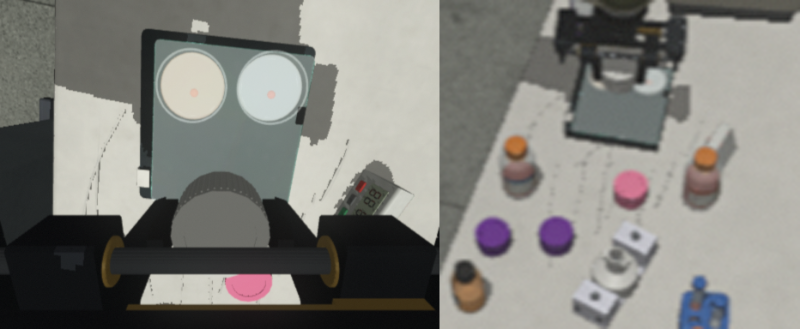

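The wrist view shows the cap held between the fingers with the plate's free half under it and the dishes clear at (192,85) and (270,87). The side view shows the open neck. I'll lower the cap.

>>> {"name": "servo_tool", "arguments": {
  "moves": [
    [[0, 0, 4], [0, 0, 0]],
    [[0, 0, 7], [0, 0, 0]],
    [[0, 0, 8.3], [0, 0, 0]],
    [[0, 0, 8.6], [0, 0, 0]],
    [[0, 0, 8.75], [0, 0, 0]],
    [[0, 0, 8.75], [0, 0, 0]]
  ]
}}

```text
clock: 8.0
tool_pos: [0.4812, 0.2559, 0.0516]
tool_rot: [[-0.192, 0.981, 0.001], [0.981, 0.192, 0.0], [0.0, 0.002, -1.0]]
ft_force: [-0.6, 0.6, -0.2]
finger_gap: 0.0516
gripper_force: 30.0
```

>>> {"name": "servo_tool", "arguments": {
  "moves": [
    [[0, 0, 0.15], [0, 0, 0]],
    [[0, 0, 0.15], [0, 0, 0]],
    [[0, 0, 0.15], [0, 0, 0]]
  ]
}}

```text
clock: 8.38
tool_pos: [0.4808, 0.2558, 0.0494]
tool_rot: [[-0.192, 0.981, 0.0], [0.981, 0.192, 0.0], [0.0, 0.0, -1.0]]
ft_force: [0.4, 0.4, -1.2]
finger_gap: 0.0522
gripper_force: 30.0
```

>>> {"name": "servo_tool", "arguments": {
  "moves": [
    [[0, 0, 0.1], [0, 0, 0]],
    [[0, 0, 0.2], [0, 0, 0]],
    [[0, 0, 0.2], [0, 0, 0]]
  ]
}}

```text
clock: 8.75
tool_pos: [0.4809, 0.2558, 0.0486]
tool_rot: [[-0.192, 0.981, 0.001], [0.981, 0.192, 0.0], [-0.0, 0.001, -1.0]]
ft_force: [-3.9, -1.2, 14.6]
finger_gap: 0.0519
gripper_force: 30.0
```

>>> {"name": "servo_tool", "arguments": {
  "moves": [
    [[0, 0, -0.12], [0, 0, 0]],
    [[0, 0, -0.12], [0, 0, 0]]
  ]
}}

```text
clock: 9.0
tool_pos: [0.4809, 0.2558, 0.0487]
tool_rot: [[-0.192, 0.981, 0.0], [0.981, 0.192, 0.0], [0.0, 0.0, -1.0]]
ft_force: [-0.4, -0.3, 3.7]
finger_gap: 0.0518
gripper_force: 30.0
```

>>> {"name": "servo_tool", "arguments": {
  "moves": [
    [[0, 0, 0], [0, 0, 0]],
    [[0, 0, 0], [0, 0, 0]],
    [[0, 0, -0.5], [0, 0, 0]],
    [[0, 0, -3], [0, 0, 0]],
    [[0, 0, -7], [0, 0, 0]],
    [[0, 0, -11], [0, 0, 0]],
    [[0, 0, -13], [0, 0, 0]]
  ],
  "fingers": 7
}}

```text
clock: 9.88
tool_pos: [0.4812, 0.2559, 0.1809]
tool_rot: [[-0.192, 0.981, 0.003], [0.981, 0.192, 0.001], [0.0, 0.003, -1.0]]
ft_force: [0.4, -0.8, 0.2]
finger_gap: 0.07
gripper_force: 0.0
```

Run:
```python
from h import *
s=sensors.observe();print(s['tool_pos'],s['tool_rot'],s['ft_force'],s['joint_pos'])
a,ci=snap('wrist','w3.png');cv2.imwrite('pics/w3.png',a[:,:,::-1])
```

```text
[0.48119918 0.25594431 0.18089863] [[-1.91896368e-01  9.81410415e-01  3.06278017e-03]
 [ 9.81415155e-01  1.91894540e-01  8.82705134e-04]
 [ 2.78565222e-04  3.17524678e-03 -9.99994920e-01]] [ 0.41484747 -0.82480685  0.2438174 ] [1.55575061e+01 2.50312032e+01 8.22920181e+01 1.73687074e-03
 7.24941589e+01 4.49353640e+00]
```

View pics/w3.png

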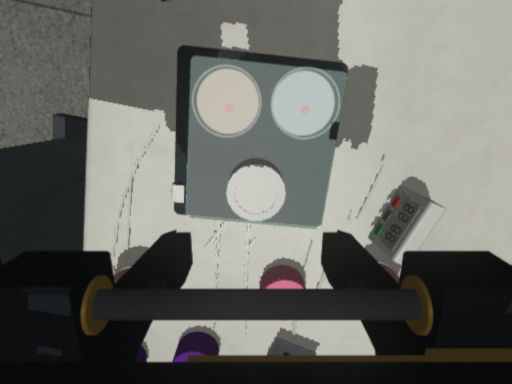

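The cap stands mouth-down on the plate's free half at (256,192), with both dishes untouched. Next is the tray.

>>> {"name": "servo_tool", "arguments": {
  "moves": [
    [[-4, -0.8, -1], [0, 0, 0.05]],
    [[-9, -1.7, -2], [0, 0, 0.1]],
    [[-14.5, -2.7, -2], [0, 0, 0.16]],
    [[-20, -3.7, -2], [0, 0, 0.22]],
    [[-25.5, -4.7, -2], [0, 0, 0.28]],
    [[-31, -5.7, -2], [0, 0, 0.34]],
    [[-36.5, -6.7, -2], [0, 0, 0.4]],
    [[-42, -7.7, -2], [0, 0, 0.46]],
    [[-47, -8.6, -1.5], [0, 0, 0.52]],
    [[-51.5, -9.4, -1], [0, 0, 0.56]],
    [[-54.5, -10, 0], [0, 0, 0.56]],
    [[-54.5, -10, 0], [0, 0, 0.56]]
  ],
  "fingers": 8.8
}}

```text
clock: 11.42
tool_pos: [0.4866, -0.2997, 0.177]
tool_rot: [[0.361, 0.933, -0.002], [0.933, -0.361, 0.001], [0.001, -0.002, -1.0]]
ft_force: [-0.6, -0.2, -0.7]
finger_gap: 0.0881
gripper_force: 0.0
```

Run:
```python
from h import *
s=sensors.observe();print(s['tool_pos'],s['tool_rot'],s['joint_pos'],s['clock'])
a,ci=snap('wrist','w4.png')
m=a.copy()
u=np.array([.358,.934])
for k in(-.058,0,.058):
    q=proj(ci,(*(np.array([.488,-.2975])+k*u),.004));print(q);cv2.circle(m,tuple(int(x) for x in q),2,(255,0,0),-1)
cv2.imwrite('pics/w4m.png',cv2.resize(m[:,:,::-1],(800,600),interpolation=cv2.INTER_CUBIC))
```

```text
[ 0.48657186 -0.29965881  0.17698934] [[ 3.61151224e-01  9.32505858e-01 -1.61783755e-03]
 [ 9.32506957e-01 -3.61149160e-01  1.43490918e-03]
 [ 7.53780547e-04 -2.02686398e-03 -9.99997662e-01]] [-4.34911849e+01  2.78064273e+01  7.80849169e+01 -4.31439522e-03
  7.42324878e+01 -2.23191320e+01] 11.425
[258.34145067 228.56442949]
[258.24253594 176.78465323]
[258.13252966 119.19869211]
```

View pics/w4m.png

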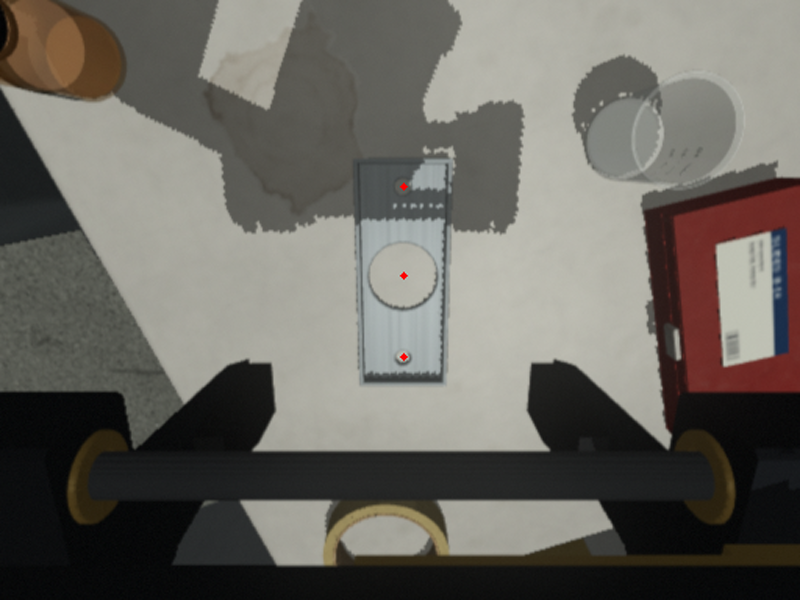

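The red predicted points fall on the tray's three holes, so its pose is good. I'll descend and grip.

>>> {"name": "servo_tool", "arguments": {
  "moves": [
    [[0.1, 0, 5], [0, 0, 0]],
    [[0.2, 0, 10], [0, 0, 0]],
    [[0.25, 0.05, 13.5], [0, 0, 0]],
    [[0.25, 0.05, 15], [0, 0, 0]],
    [[0.25, 0.05, 15.5], [0, 0, 0]],
    [[0.25, 0.05, 15.5], [0, 0, 0]],
    [[0.25, 0.05, 15.5], [0, 0, 0]]
  ]
}}

```text
clock: 12.35
tool_pos: [0.489, -0.2964, 0.0246]
tool_rot: [[0.359, 0.933, 0.002], [0.933, -0.359, -0.001], [-0.001, 0.002, -1.0]]
ft_force: [0.9, -0.3, -0.1]
finger_gap: 0.0879
gripper_force: 0.0
```

>>> {"name": "servo_tool", "arguments": {
  "moves": [
    [[0, 0, 0.2], [0, 0, 0]],
    [[0, 0, 0.4], [0, 0, 0]],
    [[0, 0, 0.4], [0, 0, 0]]
  ]
}}

```text
clock: 12.72
tool_pos: [0.4885, -0.2961, 0.0193]
tool_rot: [[0.359, 0.933, -0.0], [0.933, -0.359, 0.0], [0.0, -0.0, -1.0]]
ft_force: [-0.4, -0.4, 0.8]
finger_gap: 0.0882
gripper_force: 0.0
```

>>> {"name": "servo_tool", "arguments": {
  "moves": [
    [[0, 0, 0], [0, 0, 0]],
    [[0, 0, 0], [0, 0, 0]],
    [[0, 0, 0], [0, 0, 0]],
    [[0, 0, 0], [0, 0, 0]],
    [[0, 0, 0], [0, 0, 0]]
  ],
  "fingers": 4
}}

```text
clock: 13.35
tool_pos: [0.4886, -0.2961, 0.0195]
tool_rot: [[0.359, 0.933, 0.0], [0.933, -0.359, -0.0], [-0.0, 0.0, -1.0]]
ft_force: [0.3, 0.7, 0.3]
finger_gap: 0.0599
gripper_force: 30.0
```

>>> {"name": "servo_tool", "arguments": {
  "moves": [
    [[0, 0, -3], [0, 0, 0]],
    [[0, 0, -8], [0, 0, 0]],
    [[1.5, -0.2, -12.5], [0, 0, -0.01]],
    [[5, -0.6, -14], [0, 0, -0.03]],
    [[9.5, -1.2, -14], [0, 0, -0.05]],
    [[14, -1.8, -14], [0, 0, -0.07]],
    [[18.5, -2.4, -14], [0, 0, -0.09]],
    [[23, -3, -14], [0, 0, -0.11]],
    [[26.5, -3.4, -14], [0, 0, -0.126]],
    [[28.5, -3.7, -14], [0, 0, -0.126]],
    [[28.5, -3.7, -14], [0, 0, -0.126]],
    [[28.5, -3.7, -14], [0, 0, -0.126]]
  ]
}}

```text
clock: 14.85
tool_pos: [0.5562, -0.0178, 0.1593]
tool_rot: [[0.24, 0.971, -0.0], [0.971, -0.24, -0.0], [-0.0, -0.0, -1.0]]
ft_force: [-0.2, -0.5, -1.8]
finger_gap: 0.0594
gripper_force: 30.0
```

Run:
```python
from h import *
s=sensors.observe();print(s['tool_pos'],s['tool_rot'],s['ft_force'],s['finger_gap'])
a,ci=snap('wrist','w5.png')
m=a.copy();tp=s['tool_pos'];R=s['tool_rot']
def dot(p,c):
    q=proj(ci,p);print(q);cv2.circle(m,tuple(int(x) for x in q),2,c,-1)
for k in(0,.058): dot(tp+R@[k-.0015,0,.0155],(255,0,0))
for t in np.linspace(0,6.28,30): dot(tp+R@[.0225*np.cos(t)-.0015,.0225*np.sin(t),.0155],(255,0,0)) if 0 else None
for x,y,z in [(0,0,.082),(0,.058,.064),(0,-.058,.064)]:
    c,sn=np.cos(np.radians(-13.83)),np.sin(np.radians(-13.83)); dot((.556+c*x-sn*y,-.0185+sn*x+c*y,z),(0,200,0))
cv2.imwrite('pics/w5m.png',cv2.resize(m[:,:,::-1],(800,600),interpolation=cv2.INTER_CUBIC))
```

```text
[ 0.55616562 -0.01779821  0.15933787] [[ 2.39673103e-01  9.70853606e-01 -2.81733722e-04]
 [ 9.70853596e-01 -2.39673174e-01 -2.53535602e-04]
 [-3.13669968e-04 -2.12756532e-04 -9.99999928e-01]] [-0.16665552 -0.51769512 -1.80272216] 0.059376255407565665
[258.2315707  251.39274315]
[258.43266131 142.41112764]
[257.77076522 210.92314708]
[257.71419546 128.404537  ]
[257.64204628 268.25925584]
```

View pics/w5m.png

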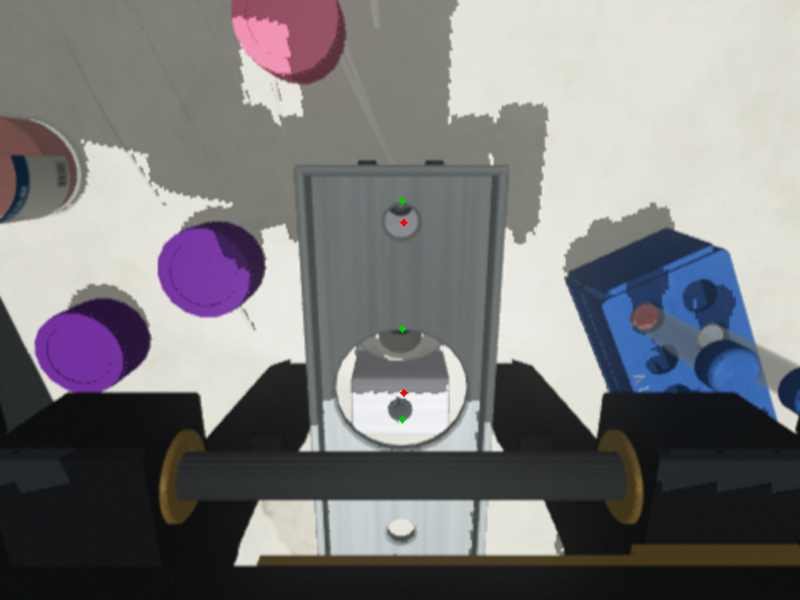

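The tray is held. The near stud at (400,409) shows through the centre hole at (401,388), and the lateral alignment is good. I'll lower it to just above the neck and look once more.

>>> {"name": "servo_tool", "arguments": {
  "moves": [
    [[0.05, 0, 2], [0, 0, 0]],
    [[0.05, 0, 4], [0, 0, 0]],
    [[0.05, 0, 5.2], [0, 0, 0]],
    [[0.05, 0, 5.2], [0, 0, 0]],
    [[0.05, 0, 5.2], [0, 0, 0]]
  ]
}}

```text
clock: 15.52
tool_pos: [0.5568, -0.0167, 0.1081]
tool_rot: [[0.239, 0.971, 0.001], [0.971, -0.239, -0.0], [-0.0, 0.001, -1.0]]
ft_force: [-0.2, -0.2, -1.6]
finger_gap: 0.0598
gripper_force: 30.0
```

Run:
```python
from h import *
s=sensors.observe();print(s['tool_pos'],s['tool_rot'],s['ft_force'],s['finger_gap'])
a,ci=snap('wrist','w6.png')
m=cv2.resize(a[110:290,150:390],None,fx=3,fy=3,interpolation=cv2.INTER_CUBIC)
tp=s['tool_pos'];R=s['tool_rot']
def dot(p,c):
    q=(proj(ci,p)-[150,110])*3;print(q);cv2.circle(m,tuple(int(x) for x in q),2,c,-1)
for k in(0,.058): dot(tp+R@[k-.0015,0,.0155],(255,0,0))
c,sn=np.cos(np.radians(-13.83)),np.sin(np.radians(-13.83))
for x,y,z in [(0,0,.082),(0.0135,0,.082),(-.0135,0,.082),(0,.0135,.082),(0,.058,.064),(0,-.058,.064)]:
    dot((.556+c*x-sn*y,-.0185+sn*x+c*y,z),(0,200,0))
cv2.imwrite('pics/w6m.png',m[:,:,::-1])
```

```text
[ 0.55676205 -0.01668203  0.1081302 ] [[ 2.39018499e-01  9.71014290e-01  1.18542330e-03]
 [ 9.71015014e-01 -2.39018318e-01 -2.94252584e-04]
 [-2.38558125e-06  1.22139563e-03 -9.99999254e-01]] [-0.17942624 -0.21007584 -1.60191483] 0.05976042599402843
[324.70419576 424.35402739]
[325.30121763  97.40178764]
[322.60075956 400.29243514]
[393.54530733 400.25383859]
[251.64678927 400.33103681]
[322.67388128 334.12309893]
[322.45261213  81.9078031 ]
[321.96382393 597.28690433]
```

View pics/w6m.png

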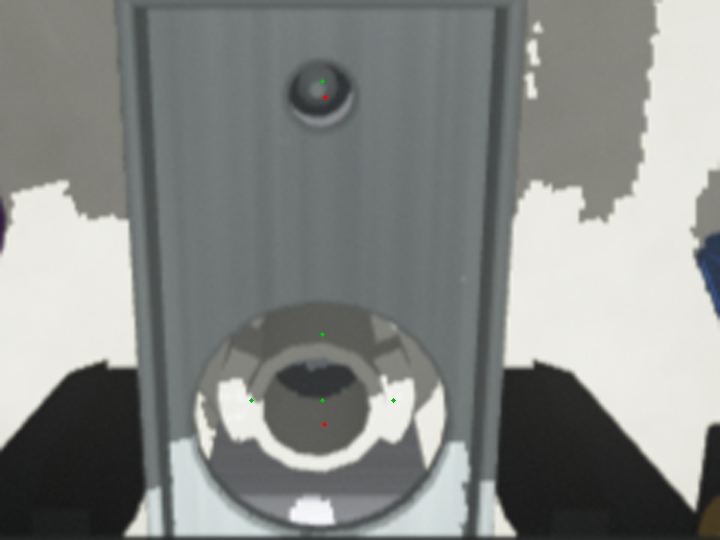

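The neck rim is centred at (316,406) in the hole centred at (321,415). The far stud tip is at (318,89), with the tray's hole at (320,94). A shift of about 2 mm towards -x of the tool is needed before descending.

>>> {"name": "servo_tool", "arguments": {
  "moves": [
    [[-0.22, -0.03, 0], [0, 0, 0]],
    [[-0.22, -0.03, 1], [0, 0, 0]],
    [[-0.22, -0.03, 2], [0, 0, 0]],
    [[-0.22, -0.03, 2.6], [0, 0, 0]],
    [[-0.22, -0.03, 2.9], [0, 0, 0]],
    [[-0.22, -0.03, 2.9], [0, 0, 0]]
  ]
}}

```text
clock: 16.32
tool_pos: [0.5556, -0.0184, 0.0783]
tool_rot: [[0.239, 0.971, -0.0], [0.971, -0.239, 0.0], [0.0, -0.0, -1.0]]
ft_force: [-1.3, -0.0, -1.9]
finger_gap: 0.0597
gripper_force: 30.0
```

>>> {"name": "servo_tool", "arguments": {
  "moves": [
    [[0, 0, 0.3], [0, 0, 0]],
    [[0, 0, 0.5], [0, 0, 0]],
    [[0, 0, 0.7], [0, 0, 0]],
    [[0, 0, 0.8], [0, 0, 0]],
    [[0, 0, 0.8], [0, 0, 0]]
  ]
}}

```text
clock: 16.95
tool_pos: [0.5556, -0.0184, 0.0704]
tool_rot: [[0.239, 0.971, -0.0], [0.971, -0.239, 0.0], [-0.0, -0.0, -1.0]]
ft_force: [-0.5, -0.6, -1.6]
finger_gap: 0.0593
gripper_force: 30.0
```

>>> {"name": "servo_tool", "arguments": {
  "moves": [
    [[0, 0, 0.1], [0, 0, 0]],
    [[0, 0, 0.15], [0, 0, 0]],
    [[0, 0, 0.15], [0, 0, 0]]
  ]
}}

```text
clock: 17.32
tool_pos: [0.5557, -0.0184, 0.0694]
tool_rot: [[0.239, 0.971, 0.0], [0.971, -0.239, -0.0], [-0.0, 0.0, -1.0]]
ft_force: [-1.6, 0.2, 5.4]
finger_gap: 0.0594
gripper_force: 30.0
```

>>> {"name": "servo_tool", "arguments": {
  "moves": [
    [[0, 0, 0], [0, 0, 0]],
    [[0, 0, 0], [0, 0, 0]],
    [[0, 0, 0], [0, 0, 0]],
    [[0, 0, -1], [0, 0, 0]],
    [[0, 0, -4], [0, 0, 0]],
    [[0, 0, -8], [0, 0, 0]],
    [[0, 0, -11], [0, 0, 0]],
    [[-4, 0, -14], [0, 0, 0]],
    [[-9, 0, -15], [0, 0, 0]],
    [[-14, 0, -15], [0, 0, 0]],
    [[-18, 0, -15], [0, 0, 0]],
    [[-18, 0, -15], [0, 0, 0]]
  ],
  "fingers": 8.8
}}

```text
clock: 18.82
tool_pos: [0.5121, -0.1953, 0.2195]
tool_rot: [[0.242, 0.97, 0.0], [0.97, -0.242, -0.001], [-0.0, 0.001, -1.0]]
ft_force: [-0.3, 0.1, -0.1]
finger_gap: 0.088
gripper_force: 0.0
```

Run:
```python
from h import *
s=sensors.observe();print(s['tool_pos'],s['ft_force'],s['finger_gap'],s['clock'])
a,ci=snap('wrist','w7.png');b,cj=snap('side','side3.png');t,_=snap('top','top3.png')
s=cv2.resize(b[90:218,190:330],(420,384),interpolation=cv2.INTER_CUBIC)
w=cv2.resize(a[20:260],(380,178))
s=cv2.resize(s,(420,384)); tt=cv2.resize(t[120:240,90:310],(380,207),interpolation=cv2.INTER_CUBIC)
m=np.hstack([s,np.vstack([w,tt])[:384]] if 0 else [np.vstack([s,s[:1]]),np.vstack([w,tt])]);cv2.imwrite('pics/f.png',m[:,:,::-1])
```

```text
[ 0.51205238 -0.19533599  0.21948063] [-0.26426214  0.12720321 -0.08244703] 0.08804555702664475 18.825
```

View pics/f.png

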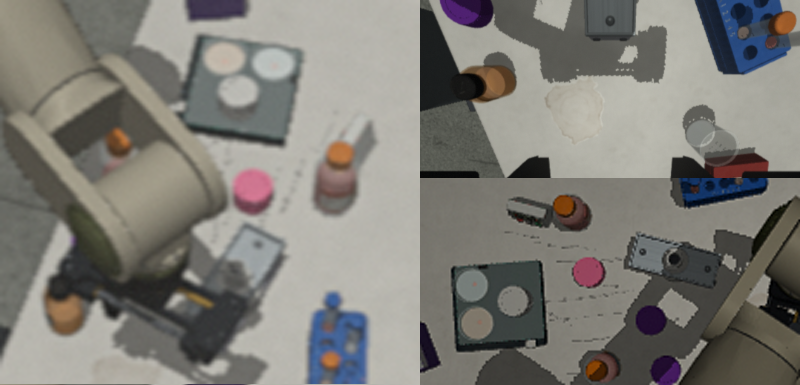

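The final views show the cap upright on the plate at (515,300) and the tray on the stand round the neck at (672,260). A stud shows through each end hole of the tray, and nothing else has moved. I'm handing the job in.

```bash
python3 -c "
from plant import job
print(job.sign_off())"
```

```text
the job is handed in; nothing more can be done
None
```

The job is handed in at about 19 s on the robot's clock: the jar is open, the cap stands mouth-down on the free half of the plate, and the drip tray sits round the neck over both studs, with contact felt at the 50 mm home height.

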